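# Clamp a flange in the fixture with a slipping-clutch clamp lever

## Task

Slide the loose aluminium flange on the MDF fixture's deck under the clamp until it lies flat against both steel locating pins. Then turn the clamp's black lever clockwise (seen from above) until its clutch slips and clicks, and stop there: one click is enough, never more than three. Leave the flange clamped, let go of everything and leave the other things alone.

Things in the scene. Friction and masses are not known exactly. Their poses are not given: they have to be found in the camera images.
- fixture: The fixed MDF fixture: board 270 x 380 mm, its top (the deck) 60 mm above the table. Origin at table level straight below home; +x points from the open side, where the flange starts, to the clamp; z up; deck x -145..125, y -190..190 mm. Two steel locating pins, 12 mm dia, 12 mm high, stand on it at x 35, y +-30 mm. A 66 mm dummy flange, 10 mm high, is fixed at x 0, y 125 mm.
- home (a point): Point on the deck where the flange's centre lies when its rim touches both locating pins.
- flange: The loose aluminium flange: flat ring, 80 mm outside, 40 mm bore, 12 mm thick, about 125 g, lying flat on the deck 50 to 80 mm from home on the fixture's -x side, up to 20 mm to either side. Origin at the centre of its underside, z up. It slides under the raised clamp foot when pushed at the rim, but may catch on one pin and need a nudge to meet both.
- clamp_axis (a point): Point on the vertical axis of the clamp screw, 29 mm beyond home along the fixture's +x, 54 mm above the deck (the lever's mid height). The black hub around it is 30 mm dia; hub and lever stand 46 to 63 mm above the deck and keep that height as they turn.
- bridge_end (a point): Top centre of the rounded end (34 mm dia) of the steel clamp bridge, on the clamp axis 42 mm above the deck; underside 24 mm above the deck. The bridge, 28 mm wide, runs from here in the fixture's +x to its foot block at x 83..117 mm. The lever turns 4 mm above it.
- lever_tip (a point): Top centre of the round end (15 mm dia) of the black clamp lever, 47.5 mm from the clamp axis. The lever is a single arm, 11 mm wide, reaching 55 mm from the axis; underside 46 mm, top 61 mm above the deck. Its starting direction is random. A fingertip can push it round from behind. Clockwise from above tightens.
- screw (a joint): Hidden, for judging: 0.002 mm per radian the clamp screw is wound down, 0.018 mm fully down; far below the noise. The screw drives the foot, a steel plunger 14 mm dia on the clamp axis under the bridge, 1 mm down per radian of lever turn, 3.5 to 7.5 rad in all (differs each time) till it presses on the flange. Meanwhile the lever turns lightly (under 0.1 N m); turning back raises the foot.
- tally (a joint): Hidden click count, for judging: slides 0.01 mm per click, far below the noise; feel the clicks instead. Once the foot is down the screw stops; over about 0.13 rad more of lever the torque climbs to 0.3-0.5 N m (varies), then falls as the lever jumps into the next notch: one click, 30 degrees. Let go before the fall, the lever springs back.
- parts_box: Bystander: open black box 120 x 160 x 60 mm with small pins, on the table to the fixture's -y side, origin under its centre.
- can: Bystander: white can 70 mm dia, 110 mm high, on the table to the fixture's +y side, origin under its centre.
- marker: Bystander: yellow marker 100 x 22 x 14 mm lying on the deck near its -x, -y corner, origin under its centre.
Things that resemble listed ones, but are neither listed nor needed, are in the scene too. Of the things like the flange, leave any that is blue, orange or turquoise; of the rest the smaller one is meant.

How it is judged (in metres and radians):
On the way, in this order (a step that is already met when the one before it is completed fails the run):
1. the flange lies flat against both pins (centre within 4 mm of home), not yet clamped (horizontal distance between flange and home below 0.004 m and angle between flange's own z axis and vertical below 0.05 rad and value of joint screw below 1.6e-05 m), for 0.2 s.
2. the clutch has clicked at least once with the screw wound fully down on the flange (value of joint tally above 7e-06 m and value of joint screw above 1.74e-05 m and horizontal distance between flange and home below 0.004 m), for 0.2 s.
At the end, for the whole second after the job is handed in: The flange lies flat on the deck with its centre within 4 mm of home, the clamp screw is wound fully down on it (within 0.3 rad), and the clutch has clicked at least once and at most three times (tally 0.007 to 0.035 mm) (all of step 2 and angle between flange's own z axis and vertical below 0.05 rad and value of joint tally below 3.5e-05 m); the robot touches nothing.
It fails at once if the clutch was driven past three clicks (value of joint tally above 3.5e-05 m).
It fails at once if the box of pins was pushed more than 20 mm (distance of parts_box from where it was at the start of the episode above 0.02 m).
It fails at once if the can was pushed more than 20 mm (distance of can from where it was at the start of the episode above 0.02 m).
It fails at once if the marker was pushed more than 20 mm (distance of marker from where it was at the start of the episode above 0.02 m).
It also fails if it takes over 72 s, if anything falls off the work surface, if the arm or the gripper's body presses on something with over 40 N, if the wrist force passes 120 N, or if a joint passes its speed limit or range.

## Robot

A 6-joint arm with a two-finger parallel gripper is mounted at the origin on the work surface. World frame = base frame: x ahead of the robot, y to its left, z up, the work surface at z = 0. Lengths are in m, angles in degrees, forces in N, time in s.
With the tool pointing down it reaches from about 0.275 to 1 m from the base axis. Payload 8.4 kg.
Tool frame: the origin (TCP) lies between the finger pads; the fingertips stand 17 mm ahead of it and the grasp point (between the pads) lies 2 mm behind it (finger_overhang is the distance from the TCP to the fingertips, in m); z points along the fingers, y is the line along which they close (so a half turn about z gives the same grasp; the last joint's range is limited). The gripper opens to 85 mm and grips with 20 to 120 N. Pads are 22 mm wide; open, the fingers measure 114 mm over their backs; the gripper's body (76 mm by 85 mm) begins 54 mm behind the grasp point. The pads swing forward as they close: fully open they stand 13 mm farther back than shut.
Start: joints at [77.097, 20.225, 93.587, -0, 66.188, -0.138], TCP at [0.138, 0.61, 0.248] pointing down, gripper open.
Joint ranges: [-150.9, 150.9], [-52.94, 120.26], [3.33, 152.33], [-74.26, 254.26], [0, 154.13], [-172.89, 172.89]. Speed limits (degrees/s): [127.2, 127.2, 159.86, 180, 180, 180].

## Interface

Orientations are given as a 3x3 rotation matrix whose columns are the frame's x, y, z axes.
In Python, from station import read_state, snapshot, sign_off, search_frame, trace, tip_of, finger_overhang gives the robot as it stands. The module is installed in compiled form; this text tells all that it offers.
- The arm moves only by the shell command python3 -m crank 'ROWS' [FORCE]. ROWS is JSON, a list that holds one entry, the list of rows, each a list of 5 numbers: the opening, from 0 (shut) to 1 (fully open), then the shift along the world's x, y, z in m, then the turn about the world's z in rad. A call has 1 to 12 rows; each row is the pose to reach, as a shift and turn from the pose commanded when the call began; what a row does not reach only later rows make up. A row lasts 1/8 s, in which the tool goes at most 62.5 mm and 10.7 degrees, less where a joint would pass 70% of its speed; a pose out of reach is approached as far as the arm can. A call with a gripper value outside its range is refused whole. The fingers move at their own pace and stop on an object; FORCE is the grip in N (left out, the last holds). Time passes only in rows, so rows that repeat a pose let the fingers close. It gives the time, the measured TCP pose, the force, the opening and the grip force at its end, in the units of the state.
- read_state(): the state, without advancing time (a new reading comes with each control period).
- snapshot(name): name is "scene" or "top" or "wrist"; returns a dict with "pixels" (420x560x3 uint8, red, green, blue), "intrinsics" (3x3 intrinsics, pixels), "k1" (the pictures are not rectified: a ray, as slopes to the right and down, at radius r is drawn at 1 + k1 r^2 times it, then the intrinsics apply), "extrinsics" (4x4, takes a point from world to camera coordinates); the wrist camera has in their place "tool_from_camera" (4x4, takes a point from camera to tool coordinates, whose origin is the TCP and whose axes are the flange's). Camera axes: x right, y down, z forward; pixel columns grow to the right and rows downward; lengths in m; the calibration is good to about 2 mm. A picture is of the moment at which its call begins: read the wrist's pose just before it. There is no depth.
- sign_off(): hands the job in; it is judged then, once.
Trained networks look in a picture, given as the dict that the camera call returned (one of the last four; its "shot" number tells which), for a name from the list of things; names that differ only in an ending like _2 or _b are one class to them, and where a whole thing is asked for, a point or a joint stands for the part that bears it (a point fixed in the world has none). Each returns a list of dicts, best first, with "confidence" (0 to 1); they miss things now and then, are a little off and sometimes report something else, mostly with a low value. They report only what shows in the picture. A call takes as long as a camera call. They do not tell look-alikes from the thing itself.
- search_frame(name, picture): "extent" ([centre column, centre row, width, height] in pixels, round what is visible of it).
- trace(name, picture): "pixels" (420x560 bool, what is visible of it) and "extent" ([centre column, centre row, width, height] in pixels, round what is visible of it).
- tip_of(name, picture): "location" ([row, column] in pixels: a listed point, or the origin of a listed thing).
The state is a dict: "time_s": time; "joint_positions": joint angles; "dq": joint speeds; "joint_efforts": joint torques, N m; "tcp_pos": TCP position; "ee_rot": TCP orientation; "contact_force": force on the tool from outside, world axes, zero at the start; "wrist_torque": the same for the moment, N m; "width": opening from 0.0 (shut) to 1.0 (fully open); "finger_force": force on a finger pad.
Only numpy, scipy, OpenCV 4.12 (cv2) and the standard library are available. Lean on these libraries where they do the work, as an engineer would, in place of code of your own. Each camera call takes 0.05 s, during which the arm holds its last target. There are 200 camera calls.

## Working session

There is one attempt and no reset: what is moved stays moved. The work goes in short steps, Python scripts to look and compute and a shell command to move; the robot and the scene stay as the last step left them, time stands still between calls to the robot, and variables do not carry over. Pictures are saved under pics/ and viewed, at most 11 in all, crops included, and the job is handed in when it is done.

```bash
mkdir -p pics
cat > h.py <<'E'
import numpy as np,cv2
from station import *
def ray(pic,px,st=None):
    K=np.array(pic["intrinsics"]);k1=pic["k1"]
    d=np.array([(px[0]-K[0,2])/K[0,0],(px[1]-K[1,2])/K[1,1]]);u=d.copy()
    for _ in range(30): u=d/(1+k1*(u@u))
    v=np.array([u[0],u[1],1.])
    if "extrinsics" in pic:
        E=np.array(pic["extrinsics"]);R=E[:3,:3].T;return -R@E[:3,3],R@v
    T=np.array(pic["tool_from_camera"]);R=np.array(st["ee_rot"])
    return np.array(st["tcp_pos"])+R@T[:3,3],R@T[:3,:3]@v
def at(pic,px,z,st=None):
    o,d=ray(pic,px,st);return o+d*(z-o[2])/d[2]
def proj(pic,P,st=None):
    P=np.array(P,float)
    if "extrinsics" in pic:
        E=np.array(pic["extrinsics"]);c=E[:3,:3]@P+E[:3,3]
    else:
        T=np.array(pic["tool_from_camera"]);R=np.array(st["ee_rot"])
        c=T[:3,:3].T@(R.T@(P-np.array(st["tcp_pos"]))-T[:3,3])
    u=c[:2]/c[2];u=u*(1+pic["k1"]*(u@u));K=np.array(pic["intrinsics"])
    return np.array([K[0,0]*u[0]+K[0,2],K[1,1]*u[1]+K[1,2]])
def save(pic,n): cv2.imwrite("pics/"+n,np.ascontiguousarray(pic["pixels"][...,::-1]))
E
python3 - <<'E'
from h import *
np.set_printoptions(precision=4,suppress=True)
st=read_state();print(st["tcp_pos"],st["width"],st["contact_force"],finger_overhang);print(np.array(st["ee_rot"]))
Z=dict(fixture=0,home=.06,flange=.06,clamp_axis=.114,bridge_end=.102,lever_tip=.121,parts_box=0,can=0,marker=.06)
for c in ("scene","top","wrist"):
    p=snapshot(c);save(p,c+"0.png")
    for n,z in Z.items():
        for r in tip_of(n,p)[:4]:
            l=r["location"];print(c,n,round(r["confidence"],2),np.round(l),at(p,(l[1],l[0]),z,st)[:2])
E
python3 -c "
import cv2,numpy as np
a=[cv2.imread('pics/%s0.png'%c) for c in('top','scene')]
cv2.imwrite('pics/t.png',a[0])"
```

```text
[0.138  0.6091 0.2476] 1.0009349699717527 [ 0.1748 -0.8538  0.0404] 0.017
[[-0.9753  0.221  -0.0003]
 [ 0.221   0.9753 -0.0013]
 [ 0.     -0.0014 -1.    ]]
scene fixture 0.61 [251. 257.] [0.5365 0.0024]
scene home 0.65 [233. 257.] [ 0.5392 -0.0018]
scene home 0.37 [333. 141.] [ 0.5084 -0.3428]
scene flange 0.84 [293. 332.] [ 0.7656 -0.0819]
scene flange 0.73 [203. 224.] [0.4033 0.0571]
scene flange 0.67 [226. 238.] [ 0.4867 -0.0013]
scene flange 0.66 [333. 290.] [ 0.7401 -0.2082]
scene clamp_axis 0.65 [221. 350.] [0.7301 0.0835]
scene clamp_axis 0.6 [220. 264.] [ 0.5651 -0.0091]
scene bridge_end 0.78 [229. 264.] [ 0.573  -0.0245]
scene bridge_end 0.55 [223. 264.] [ 0.5617 -0.0072]
scene lever_tip 0.58 [207. 276.] [0.5681 0.0388]
scene parts_box 0.63 [330. 139.] [ 0.4578 -0.314 ]
scene marker 0.97 [248. 183.] [ 0.4248 -0.1277]
top fixture 0.93 [226. 294.] [ 0.5389 -0.004 ]
top fixture 0.57 [244. 289.] [0.4904 0.0096]
top home 0.68 [221. 297.] [ 0.5417 -0.0088]
top flange 0.94 [157. 297.] [ 0.7184 -0.0118]
top flange 0.89 [164. 348.] [ 0.6971 -0.1482]
top flange 0.83 [245. 291.] [0.4778 0.0058]
top flange 0.77 [299. 247.] [0.3415 0.1185]
top clamp_axis 0.82 [203. 300.] [ 0.5763 -0.0161]
top bridge_end 0.65 [203. 301.] [ 0.5786 -0.0179]
top lever_tip 0.7 [200. 281.] [0.5816 0.0311]
top parts_box 0.82 [255. 409.] [ 0.4593 -0.3158]
top parts_box 0.68 [222. 295.] [ 0.5514 -0.0063]
top can 0.66 [179. 212.] [0.6765 0.229 ]
top marker 0.8 [260. 341.] [ 0.4394 -0.1215]
wrist flange 0.66 [365.  16.] [0.3006 0.2134]
```

View pics/top0.png

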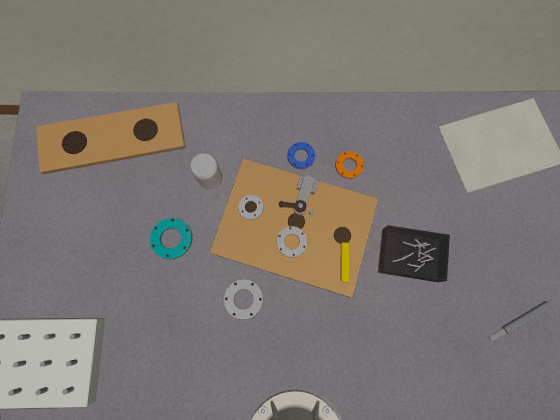

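View pics/scene0.png

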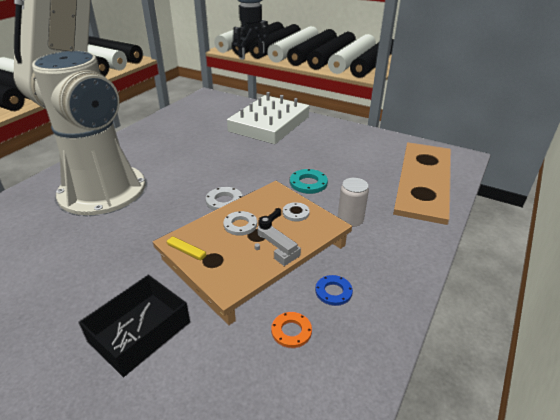

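The top view shows the fixture tilted about -15°. The silver loose flange is at (292,241) and the clamp axis at (300,205). The lever points left, towards world +y, with its tip at (281,200). The larger silver ring at (243,299) is a decoy on the table. Next I'll fit the deck outline to get the fixture pose.

```bash
cat > fit.py <<'E'
from h import *
from scipy.optimize import least_squares
def fixpose(p,st=None):
    m=max(trace("fixture",p),key=lambda r:r["confidence"])["pixels"]
    m=np.array(m).astype(np.uint8)
    c=max(cv2.findContours(m,0,2)[0],key=cv2.contourArea)
    h=cv2.approxPolyDP(cv2.convexHull(c),4,True)[:,0]
    return m,h
E
python3 - <<'E'
from fit import *
np.set_printoptions(precision=4,suppress=True)
p=snapshot("top");m,h=fixpose(p)
P=np.array([at(p,x,.06)[:2] for x in h]);print(h.tolist());print(P)
hsv=cv2.cvtColor(p["pixels"],cv2.COLOR_RGB2HSV)
print(hsv[250,235],hsv[270,300])
C=cv2.inRange(hsv,(8,100,140),(22,255,255));C[:, :205]=0
C=cv2.morphologyEx(C,cv2.MORPH_OPEN,np.ones((3,3)))
c=max(cv2.findContours(C,0,2)[0],key=cv2.contourArea)
Q=np.array([at(p,x[0].astype(float),.06)[:2] for x in cv2.convexHull(c)])
r=cv2.minAreaRect(Q.astype(np.float32));print(r)
B=cv2.boxPoints(r);print(B)
e=[(B[i]-B[(i+1)%4]) for i in range(4)]
print([ (np.linalg.norm(x),np.degrees(np.arctan2(x[1],x[0]))) for x in e])
E
```

```text
[[243, 161], [376, 199], [350, 297], [210, 252]]
[[ 0.7077  0.1354]
 [ 0.6001 -0.22  ]
 [ 0.3463 -0.1402]
 [ 0.4601  0.215 ]]
[ 16 124 167] [ 16 124 169]
((0.5306280851364136, -0.0036650151014328003), (0.378654807806015, 0.26853257417678833), 72.53327941894531)
[[ 0.3457 -0.144 ]
 [ 0.6019 -0.2246]
 [ 0.7155  0.1366]
 [ 0.4594  0.2172]]
[(np.float32(0.2685326), np.float32(162.53328)), (np.float32(0.3786548), np.float32(-107.46671)), (np.float32(0.2685326), np.float32(-17.466717)), (np.float32(0.3786548), np.float32(72.53329))]
```

```bash
python3 -m crank '[[[0.5,0.05,-0.05,0,0],[0.5,0.07,-0.11,0,-0.02],[0.5,0.1,-0.17,0,-0.04],[0.5,0.12,-0.23,0,-0.06],[0.5,0.145,-0.29,0,-0.08],[0.5,0.17,-0.345,0,-0.081],[0.5,0.195,-0.4,0,-0.081],[0.5,0.22,-0.455,0,-0.081],[0.5,0.245,-0.51,0,-0.081],[0.5,0.265,-0.555,0,-0.081],[0.5,0.276,-0.583,0,-0.081],[0.5,0.276,-0.583,0,-0.081]]]' 40
python3 - <<'E'
from h import *
np.set_printoptions(precision=4,suppress=True)
st=read_state();p=snapshot("wrist");save(p,"w1.png")
print(st["tcp_pos"],st["width"]);print(np.array(st["ee_rot"]));print(np.array(p["tool_from_camera"]))
Z=dict(home=.06,flange=.06,clamp_axis=.114,bridge_end=.102,lever_tip=.121)
h=np.array([.5402,-.0067]);a=np.radians(-17.47);R=np.array([[np.cos(a),-np.sin(a)],[np.sin(a),np.cos(a)]])
for n,z in Z.items():
    for r in tip_of(n,p)[:4]:
        l=r["location"];w=at(p,(l[1],l[0]),z,st)[:2];print(n,round(r["confidence"],2),np.round(l),w,R.T@(w-h))
E
```

```text
time_s: 3.1
tcp_pos: [0.4147, 0.0249, 0.2484]
ee_rot: [[-0.953, 0.302, 0.0], [0.302, 0.953, -0.0], [-0.001, -0.0, -1.0]]
contact_force: [-0.5, -0.4, -0.7]
width: 0.501
finger_force: 0.0
[0.4147 0.0249 0.2484] 0.5007760653414165
[[-0.9532  0.3024  0.0005]
 [ 0.3024  0.9532 -0.0002]
 [-0.0005 -0.     -1.    ]]
[[-0.0004 -0.9509 -0.3095  0.0788]
 [ 1.     -0.0002 -0.0007  0.0008]
 [ 0.0006 -0.3095  0.9509 -0.1261]
 [ 0.      0.      0.      1.    ]]
home 0.85 [293. 284.] [ 0.5424 -0.0097] [ 0.003  -0.0022]
flange 0.97 [169. 538.] [0.4805 0.2897] [-0.1459  0.2648]
flange 0.75 [249. 281.] [0.487  0.0036] [-0.0539 -0.0061]
clamp_axis 0.6 [350. 290.] [ 0.5763 -0.015 ] [0.0369 0.0029]
bridge_end 0.83 [336. 286.] [ 0.5681 -0.0159] [ 0.0294 -0.0004]
lever_tip 0.96 [346. 334.] [0.5799 0.0315] [0.0264 0.0483]
```

View pics/w1.png

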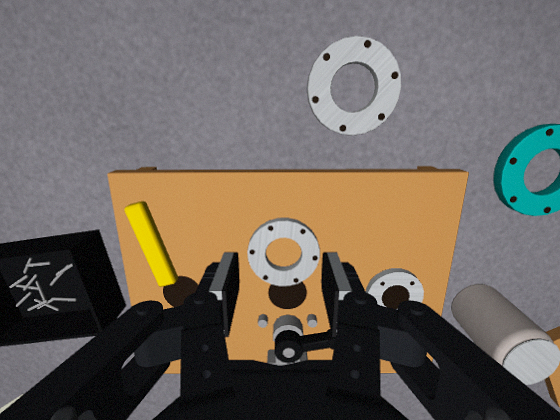

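The wrist view shows the flange at about (283,252), the pins at (263,320) and (313,320), the hub at (288,348) and the lever to the right. I'll refine home from the pins and the flange centre from its trace.

Run:
```python
from h import *
np.set_printoptions(precision=4,suppress=True)
st=read_state();p=snapshot("wrist")
h=np.array([.5402,-.0067]);a=np.radians(-17.47);R=np.array([[np.cos(a),-np.sin(a)],[np.sin(a),np.cos(a)]])
for q in((263,320),(313,320)): print(R.T@(at(p,q,.072,st)[:2]-h))
for r in trace("flange",p):
    m=np.array(r["pixels"]).astype(np.uint8);c=max(cv2.findContours(m,0,2)[0],key=cv2.contourArea)
    Q=np.array([at(p,x[0].astype(float),.072,st)[:2] for x in c])
    o,rad=cv2.minEnclosingCircle(Q.astype(np.float32));print(round(r["confidence"],2),o,rad,R.T@(np.array(o)-h))
hm=np.ones(3)*.0
for k in((0,0),(35,30),(35,-30),(29,0)):
    w=h+R@np.array(k)/1000;print(k,w,proj(p,[*w,.072],st))
```

```text
[ 0.0308 -0.0245]
[0.0307 0.0346]
0.89 (0.4799121618270874, 0.2825125753879547) 0.050587061792612076 [-0.1443  0.2578]
0.81 (0.34420159459114075, 0.1191098690032959) 0.044308148324489594 [-0.2247  0.0612]
0.76 (0.4850881099700928, 0.0055557480081915855) 0.041641492396593094 [-0.0562 -0.0049]
(0, 0) [ 0.5402 -0.0067] [283.9052 297.7832]
(35, 30) [0.5826 0.0114] [308.9827 323.013 ]
(35, -30) [ 0.5646 -0.0458] [258.4507 322.9147]
(29, 0) [ 0.5679 -0.0154] [283.75   318.7734]
```

Run:
```python
import cv2
a=cv2.imread('pics/w1.png')[210:370,220:420];cv2.imwrite('pics/w1c.png',cv2.resize(a,None,fx=3.5,fy=3.5,interpolation=2))
```

```text
(no output)
```

View pics/w1c.png

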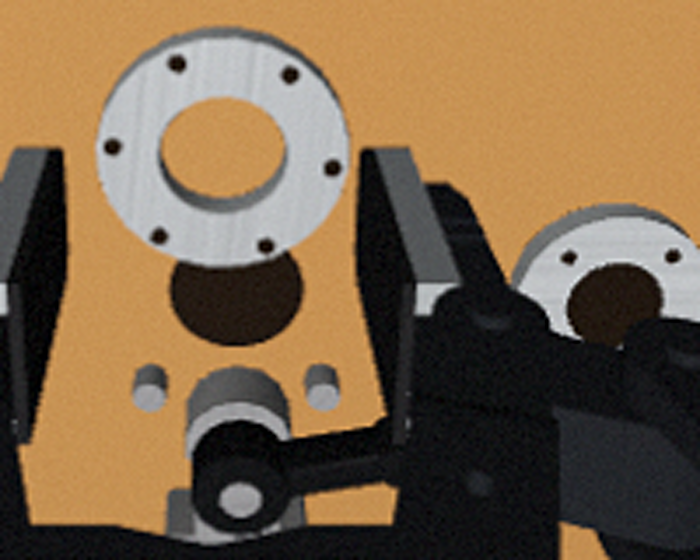

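```bash
python3 -m crank '[[[0.5,0.001,0.003,-0.05,0],[0.5,0.001,0.003,-0.1,0],[0.5,0.001,0.003,-0.14,0],[0.5,0.001,0.003,-0.16,0],[0.5,0.001,0.003,-0.168,0],[0.5,0.001,0.003,-0.168,0]]]'
python3 - <<'E'
from h import *
np.set_printoptions(precision=4,suppress=True)
st=read_state();p=snapshot("wrist");save(p,"w2.png")
for n in("flange",):
  for r in trace(n,p):
    m=np.array(r["pixels"]).astype(np.uint8);c=max(cv2.findContours(m,0,2)[0],key=cv2.contourArea)
    Q=np.array([at(p,x[0].astype(float),.072,st) for x in c]);T=(Q-np.array(st["tcp_pos"]))@np.array(st["ee_rot"])
    o,rad=cv2.minEnclosingCircle(T[:,:2].astype(np.float32));print(round(r["confidence"],2),"tool xy",o,rad)
for r in tip_of("home",p): print(r["confidence"],r["location"],(at(p,r["location"][::-1],.06,st)-np.array(st["tcp_pos"]))@np.array(st["ee_rot"]))
E
```

```text
time_s: 4.25
tcp_pos: [0.4151, 0.0298, 0.0803]
ee_rot: [[-0.954, 0.299, -0.0], [0.299, 0.954, -0.0], [0.0, -0.0, -1.0]]
contact_force: [0.6, -0.1, 0.5]
width: 0.503
finger_force: 0.0
0.8 tool xy (-0.047572895884513855, 0.0007128603756427765) 0.029376888647675514
0.75 tool xy (0.0920458436012268, 0.05387093871831894) 0.03671381250023842
```

View pics/w2.png

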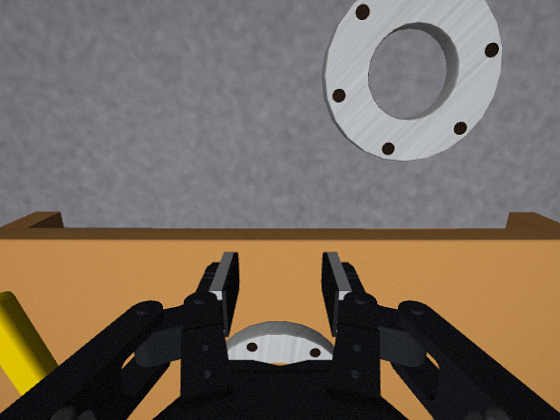

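The flange is centred between the open fingers in the wrist view (rim top at (278,322)). I'll push it with the two-finger cradle.

```bash
python3 -m crank '[[[0.5,0.010,-0.003,0,0],[0.5,0.019,-0.006,0,0],[0.5,0.028,-0.008,0,0],[0.5,0.036,-0.010,0,0],[0.5,0.044,-0.011,0,0],[0.5,0.052,-0.013,0,0],[0.5,0.060,-0.0145,0,0],[0.5,0.068,-0.016,0,0],[0.5,0.068,-0.016,0,0]]]'
python3 - <<'E'
from h import *
np.set_printoptions(precision=4,suppress=True)
h=np.array([.5402,-.0067]);a=np.radians(-17.47);R=np.array([[np.cos(a),-np.sin(a)],[np.sin(a),np.cos(a)]])
st=read_state();print("tcp fix",R.T@(np.array(st["tcp_pos"])[:2]-h))
for cam in("top","scene"):
  p=snapshot(cam);save(p,cam+"3.png")
  for n,z in(("home",.06),("flange",.06),("clamp_axis",.114),("lever_tip",.121)):
    for r in tip_of(n,p):
      l=r["location"];w=at(p,l[::-1],z)[:2];f=R.T@(w-h)
      if abs(f).max()<.1: print(cam,n,round(r["confidence"],2),np.round(l),f)
a=cv2.imread("pics/top3.png")[150:300,210:380];b=cv2.imread("pics/scene3.png")[170:290,180:330]
cv2.imwrite("pics/c3.png",np.hstack([cv2.resize(a,(400,353),interpolation=2),cv2.resize(b,(400,353),interpolation=2)]))
E
```

```text
time_s: 5.52
tcp_pos: [0.4839, 0.0135, 0.0803]
ee_rot: [[-0.954, 0.299, 0.001], [0.299, 0.954, -0.0], [-0.001, 0.0, -1.0]]
contact_force: [-0.4, 1.3, 0.0]
width: 0.505
finger_force: 0.0
tcp fix [-0.0597  0.0023]
scene home 0.74 [235. 258.] [0.0045 0.004 ]
scene flange 0.78 [232. 252.] [-0.0119 -0.0007]
scene clamp_axis 0.93 [221. 265.] [0.0271 0.0043]
scene clamp_axis 0.66 [253. 256.] [ 0.093  -0.0776]
scene lever_tip 0.78 [206. 279.] [0.0155 0.0575]
```

View pics/c3.png

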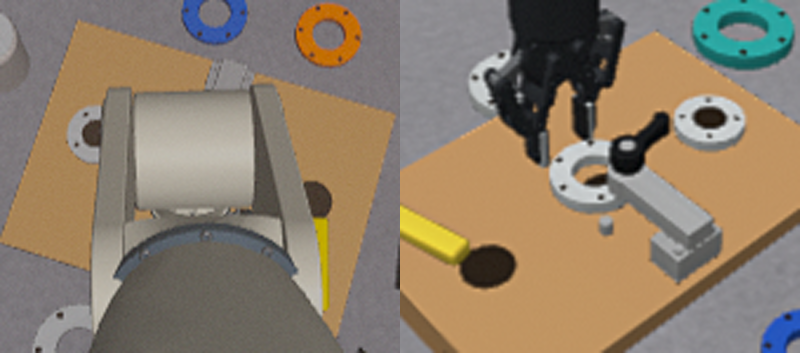

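The scene crop shows the flange sitting in the cradle, with its bore just left of the dark home disc and about 15 mm still to go. I'll carry on and watch the force.

```bash
python3 -m crank '[[[0.5,0.004,-0.0012,0,0],[0.5,0.008,-0.0024,0,0],[0.5,0.011,-0.0035,0,0],[0.5,0.011,-0.0035,0,0]]]' | egrep 'tcp|contact'
python3 -m crank '[[[0.5,0.001,-0.0003,0,0],[0.5,0.002,-0.0006,0,0],[0.5,0.002,-0.0006,0,0]]]'| egrep 'tcp|contact'
```

```text
tcp_pos: [0.4944, 0.0099, 0.0803]
contact_force: [0.4, -0.1, 0.0]
tcp_pos: [0.4961, 0.0095, 0.0803]
contact_force: [0.3, -0.1, -0.2]
```

```bash
for i in 1; do python3 -m crank '[[[0.5,0.001,-0.0003,0,0],[0.5,0.0015,-0.0005,0,0],[0.5,0.0015,-0.0005,0,0]]]'| egrep 'tcp|contact'; done
python3 - <<'E'
from h import *
np.set_printoptions(precision=4,suppress=True)
h=np.array([.5402,-.0067]);a=np.radians(-17.47);R=np.array([[np.cos(a),-np.sin(a)],[np.sin(a),np.cos(a)]])
p=snapshot("scene");save(p,"s4.png")
for n,z in(("home",.06),("flange",.06),("clamp_axis",.114),("bridge_end",.102)):
    for r in tip_of(n,p):
      l=r["location"];w=at(p,l[::-1],z)[:2];f=R.T@(w-h)
      if abs(f).max()<.1: print(n,round(r["confidence"],2),np.round(l),f)
E
```

```text
tcp_pos: [0.4977, 0.0089, 0.0803]
contact_force: [0.1, -0.1, -0.0]
home 0.73 [238. 255.] [ 0.0086 -0.0089]
flange 0.59 [238. 254.] [ 0.0054 -0.0119]
clamp_axis 0.88 [224. 264.] [ 0.0341 -0.0041]
bridge_end 0.88 [229. 262.] [ 0.0342 -0.0093]
```

```bash
python3 -m crank '[[[0.5,0.001,-0.0003,0,0],[0.5,0.0015,-0.0005,0,0],[0.5,0.0015,-0.0005,0,0]]]'| egrep 'tcp|contact'
```

```text
tcp_pos: [0.4991, 0.0084, 0.0803]
contact_force: [-0.6, -0.5, -0.2]
```

```bash
python3 -m crank '[[[0.5,0.001,-0.0003,0,0],[0.5,0.0015,-0.0005,0,0],[0.5,0.0015,-0.0005,0,0]]]'| egrep 'tcp|contact'
```

```text
tcp_pos: [0.4997, 0.008, 0.08]
contact_force: [-4.8, 1.1, 1.1]
```

```bash
python3 -m crank '[[[0.5,0.001,-0.0003,0,0],[0.5,0.0015,-0.0005,0,0],[0.5,0.0015,-0.0005,0,0]]]'| egrep 'tcp|contact'
```

```text
tcp_pos: [0.5001, 0.0076, 0.0798]
contact_force: [-8.0, 1.9, 3.9]
```

```bash
python3 -m crank '[[[0.5,0.001,-0.0003,0,0],[0.5,0.0015,-0.0005,0,0],[0.5,0.0015,-0.0005,0,0]]]'| egrep 'tcp|contact'
python3 - <<'E'
from h import *
p=snapshot("scene");save(p,"s5.png")
cv2.imwrite("pics/s5c.png",cv2.resize(p["pixels"][190:280,200:310,::-1],(660,540),interpolation=2))
E
```

```text
tcp_pos: [0.5004, 0.0072, 0.0795]
contact_force: [-11.8, 2.5, 5.0]
```

View pics/s5c.png

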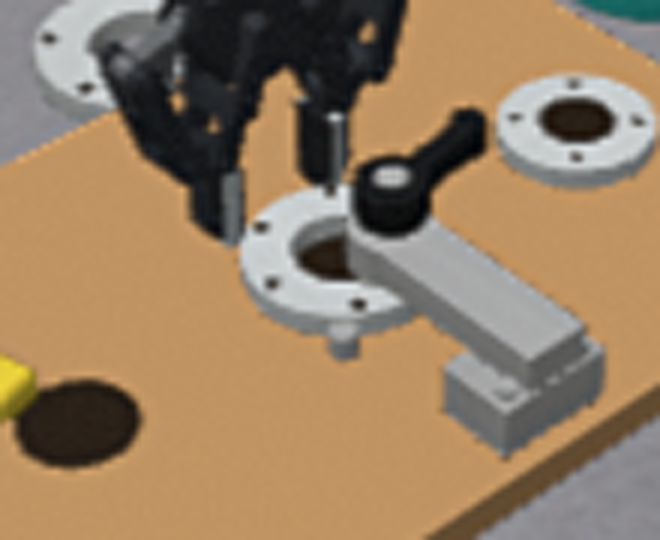

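The flange is under the clamp foot and against the pin area. The reaction is almost purely along -x, so it should be on both pins. I'll confirm with a centred push with the fingers shut.

```bash
python3 -m crank '[[[0.5,-0.010,0.003,0.001,0],[0.5,-0.024,0.0075,0.003,0],[0,-0.024,0.0075,0.003,0],[0,-0.024,0.0075,0.003,0],[0,-0.024,0.0075,0.003,0],[0,-0.024,0.0075,0.003,0],[0,-0.024,0.0075,0.003,0],[0,-0.024,0.0075,0.003,0]]]'
python3 -m crank '[[[0,0.004,-0.0012,0,0],[0,0.008,-0.0025,0,0],[0,0.008,-0.0025,0,0]]]'| egrep 'tcp|contact'
python3 - <<'E'
from h import *
np.set_printoptions(precision=4,suppress=True)
st=read_state();p=snapshot("wrist");save(p,"w6.png");p2=snapshot("top");save(p2,"t6.png")
cv2.imwrite("pics/c6.png",np.vstack([p["pixels"][200:,...,::-1],cv2.resize(p2["pixels"][150:300,210:380,::-1],(560,380),interpolation=2)]))
E
```

```text
time_s: 10.07
tcp_pos: [0.4796, 0.0144, 0.0832]
ee_rot: [[-0.954, 0.299, -0.0], [0.299, 0.954, -0.0], [0.0, -0.0, -1.0]]
contact_force: [0.1, -0.7, 0.4]
width: 0.002
finger_force: 0.0
tcp_pos: [0.4881, 0.0118, 0.0833]
contact_force: [0.0, 0.8, 0.5]
```

View pics/c6.png

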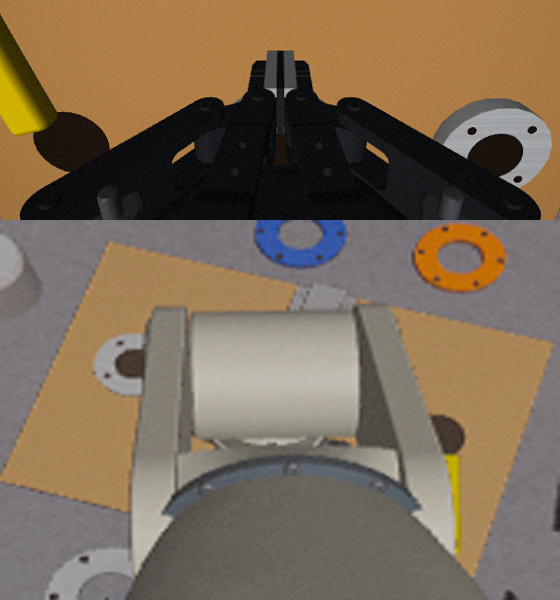

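The wrist view shows the shut fingers at (280,270). The flange is hidden under the gripper, so I'll feel for contact instead.

```bash
python3 -m crank '[[[0,0.002,-0.0006,0,0],[0,0.003,-0.0009,0,0],[0,0.003,-0.0009,0,0]]]'| egrep 'tcp|contact'
```

```text
tcp_pos: [0.4907, 0.011, 0.0833]
contact_force: [-1.0, 0.3, -0.3]
```

```bash
python3 -m crank '[[[0,0.001,-0.0003,0,0],[0,0.002,-0.0006,0,0],[0,0.002,-0.0006,0,0]]]'| egrep 'tcp|contact'
```

```text
tcp_pos: [0.4927, 0.0105, 0.0833]
contact_force: [0.1, 0.1, -0.2]
```

```bash
python3 -m crank '[[[0,0.001,-0.0003,0,0],[0,0.002,-0.0006,0,0],[0,0.002,-0.0006,0,0]]]'| egrep 'tcp|contact'
```

```text
tcp_pos: [0.4937, 0.0099, 0.083]
contact_force: [-4.0, -0.2, 0.4]
```

```bash
python3 -m crank '[[[0,0.002,-0.0006,0,0],[0,0.004,-0.0012,0,0],[0,0.004,-0.0012,0,0]]]'| egrep 'tcp|contact'
```

```text
tcp_pos: [0.4945, 0.0088, 0.0822]
contact_force: [-13.4, 1.7, 5.1]
```

```bash
python3 -m crank '[[[0,-0.01,0.003,0,0],[0,-0.03,0.009,0.0,0],[0,-0.03,0.009,0.06,0],[0,-0.05,0.02,0.12,0],[0,-0.09,0.03,0.17,0],[0,-0.09,0.03,0.17,0]]]'| egrep 'tcp|contact'
python3 - <<'E'
from h import *
np.set_printoptions(precision=4,suppress=True)
st=read_state();p=snapshot("wrist");save(p,"w7.png")
for n,z in(("home",.06),("flange",.06),("clamp_axis",.114),("bridge_end",.102),("lever_tip",.121)):
    for r in tip_of(n,p):
      l=r["location"];print(n,round(r["confidence"],2),np.round(l),at(p,l[::-1],z,st)[:2])
cv2.imwrite("pics/w7c.png",cv2.resize(p["pixels"][200:400,180:430,::-1],(750,600),interpolation=2))
E
```

```text
tcp_pos: [0.4091, 0.0393, 0.2569]
contact_force: [0.5, 0.3, 0.1]
flange 0.81 [174. 522.] [0.4803 0.2938]
clamp_axis 0.82 [346. 278.] [ 0.572  -0.0123]
bridge_end 0.72 [336. 277.] [ 0.5696 -0.0135]
```

View pics/w7c.png

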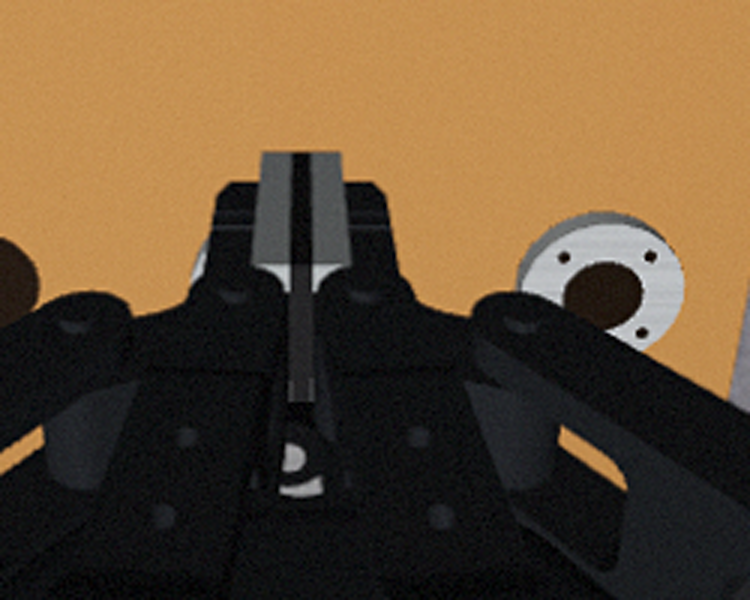

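The wrist view is mostly blocked by the shut gripper; the hub shows at (278,352) and the pin push was symmetric. Next I'll check the seating from the scene camera and move behind the lever.

```bash
python3 -m crank '[[[0,0.05,-0.006,0,0],[0,0.1,-0.012,-0.03,0],[0,0.13,-0.0165,-0.05,0],[0,0.140,-0.0165,-0.08,0],[0,0.140,-0.0165,-0.11,0],[0,0.140,-0.0165,-0.131,0],[0,0.140,-0.0165,-0.131,0]]]'| egrep 'tcp|contact|time'
python3 - <<'E'
from h import *
np.set_printoptions(precision=4,suppress=True)
h=np.array([.5402,-.0067]);a=np.radians(-17.47);R=np.array([[np.cos(a),-np.sin(a)],[np.sin(a),np.cos(a)]])
st=read_state();p=snapshot("scene");save(p,"s8.png")
for n,z in(("home",.06),("flange",.06),("clamp_axis",.114),("bridge_end",.102),("lever_tip",.121)):
    for r in tip_of(n,p):
      l=r["location"];w=at(p,l[::-1],z)[:2];print(n,round(r["confidence"],2),np.round(l),w,R.T@(w-h))
tip=np.array(st["tcp_pos"])-[0,0,.017];print("tip px",proj(p,tip))
cv2.imwrite("pics/s8c.png",cv2.resize(p["pixels"][180:280,200:320,::-1],(720,600),interpolation=2))
E
```

```text
time_s: 13.98
tcp_pos: [0.5471, 0.0219, 0.1193]
contact_force: [0.3, 0.4, -0.2]
home 0.97 [239. 252.] [ 0.5411 -0.0233] [ 0.0059 -0.0155]
flange 0.92 [201. 224.] [0.3997 0.0631] [-0.155   0.0244]
flange 0.91 [236. 254.] [ 0.5398 -0.0135] [ 0.0016 -0.0066]
flange 0.85 [291. 332.] [ 0.7627 -0.0775] [ 0.2335 -0.0007]
flange 0.78 [180. 307.] [0.5369 0.2615] [-0.0837  0.2548]
flange 0.59 [332. 294.] [ 0.7435 -0.2024] [ 0.2527 -0.1256]
clamp_axis 0.64 [223. 263.] [ 0.568  -0.0193] [ 0.0303 -0.0037]
bridge_end 0.95 [228. 266.] [ 0.5747 -0.0183] [ 0.0364 -0.0008]
lever_tip 0.48 [205. 280.] [0.5731 0.0479] [0.015 0.062]
tip px [264.6659 214.241 ]
```

View pics/s8c.png

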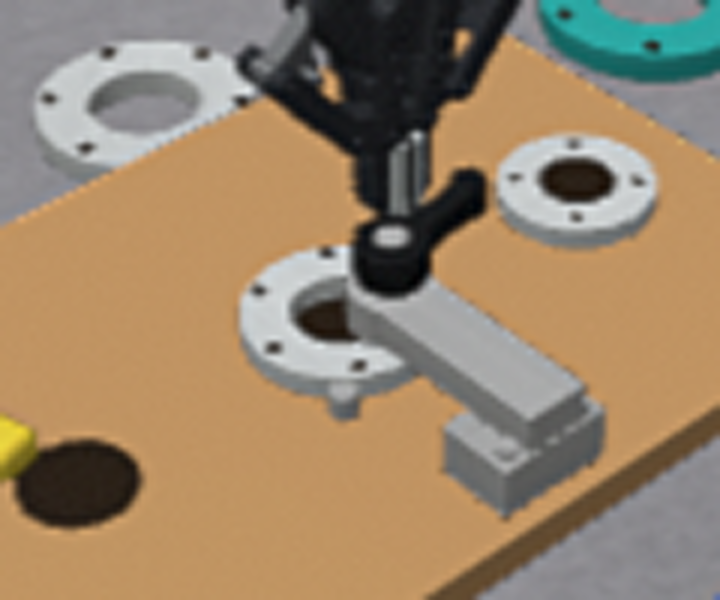

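The scene view shows the shut fingertip just behind the lever (tip at about (267,215)), with the flange seated under the foot. I'll raise the tip to lever height and start the circle.

```bash
python3 -m crank '[[[0,0,0,0.0067,0],[0,0.0086,0.0041,0.0067,0],[0,0.0157,0.006,0.0067,0],[0,0.0267,0.0064,0.0067,0],[0,0.0374,0.0041,0.0067,0],[0,0.0471,-0.001,0.0067,0],[0,0.0471,-0.001,0.0067,0]]]'| egrep 'tcp|contact|time'
python3 - <<'E'
from h import *
np.set_printoptions(precision=4,suppress=True)
C=np.array([.5701,-.0135]);st=read_state()
d=np.array(st["tcp_pos"])[:2]-C;print("finger",np.hypot(*d),np.degrees(np.arctan2(d[1],d[0])))
for cam in("top","scene","wrist"):
  p=snapshot(cam);save(p,cam+"9.png")
  for n,z in(("clamp_axis",.114),("lever_tip",.121)):
    for r in tip_of(n,p):
      l=r["location"];w=at(p,l[::-1],z,st)[:2]-C;print(cam,n,round(r["confidence"],2),np.round(l),w,np.degrees(np.arctan2(w[1],w[0])))
E
```

```text
time_s: 15.15
tcp_pos: [0.5968, 0.0207, 0.1289]
contact_force: [0.3, -0.1, 0.1]
finger 0.043345138278577375 52.025911519034416
scene clamp_axis 0.94 [223. 266.] [ 0.0043 -0.0033] -37.533907561554116
scene lever_tip 0.58 [220. 286.] [0.0419 0.0202] 25.728614319062128
wrist clamp_axis 0.76 [242. 198.] [ 0.0015 -0.0005] -17.79698844018797
```

```bash
python3 -m crank '[[[0,0.0055,-0.0072,-0.003,0],[0,0.0114,-0.0164,-0.003,0],[0,0.0147,-0.0269,-0.003,0],[0,0.0151,-0.0379,-0.003,0],[0,0.0128,-0.0486,-0.003,0],[0,0.0077,-0.0583,-0.003,0],[0,0.0003,-0.0664,-0.003,0],[0,-0.0089,-0.0723,-0.003,0],[0,-0.0194,-0.0756,-0.003,0],[0,-0.0194,-0.0756,-0.003,0],[0,-0.0194,-0.0756,-0.003,0]]]'| egrep 'tcp|contact|time'
cat > look.py <<'E'
from h import *
import sys
np.set_printoptions(precision=4,suppress=True)
C=np.array([.5701,-.0135]);st=read_state()
d=np.array(st["tcp_pos"])[:2]-C;print("finger",d,np.hypot(*d),np.degrees(np.arctan2(d[1],d[0])),st["tcp_pos"][2],"F",st["contact_force"])
for cam in("scene","wrist"):
  p=snapshot(cam);save(p,cam+"l.png")
  for n,z in(("lever_tip",.121),):
    for r in tip_of(n,p):
      l=r["location"];w=at(p,l[::-1],z,st)[:2]-C;print(cam,n,round(r["confidence"],2),np.round(l),w,np.degrees(np.arctan2(w[1],w[0])))
E
python3 look.py
```

```text
time_s: 16.98
tcp_pos: [0.5763, -0.0544, 0.1261]
contact_force: [-0.7, -0.5, -0.0]
finger [ 0.0062 -0.0409] 0.04140523046815464 -81.4482768748601 0.12607443213142097 F [-0.708  -0.5021 -0.0489]
scene lever_tip 0.69 [227. 250.] [-0.0143 -0.0402] -109.6365739660149
scene lever_tip 0.4 [223. 263.] [ 0.0041 -0.014 ] -73.80846209631328
wrist lever_tip 0.72 [243. 253.] [-0.0144 -0.0469] -107.10710479337254
```

```bash
python3 -m crank '[[[0,-0.0069,-0.0011,0,0],[0,-0.0069,-0.0011,0,0]]]'| egrep 'tcp|contact'
python3 -m crank '[[[0,-0.0073,0.0008,0,0],[0,-0.0073,0.0008,0,0]]]'| egrep 'tcp|contact'
python3 -m crank '[[[0,-0.0071,0.002,0,0],[0,-0.0071,0.002,0,0]]]'| egrep 'tcp|contact'
python3 look.py
```

```text
tcp_pos: [0.5689, -0.0556, 0.126]
contact_force: [0.3, -0.1, 0.1]
tcp_pos: [0.5615, -0.0547, 0.126]
contact_force: [0.1, -0.1, 0.4]
tcp_pos: [0.5543, -0.0526, 0.126]
contact_force: [-0.9, 0.7, -0.4]
finger [-0.0158 -0.0391] 0.042199662865678805 -111.99324564754234 0.12596294957129098 F [-0.8777  0.7433 -0.3764]
scene lever_tip 0.46 [222. 244.] [-0.0346 -0.0322] -137.08384845435117
wrist lever_tip 0.71 [239. 279.] [-0.0347 -0.033 ] -136.45058370414586
```

```bash
python3 -m crank '[[[0,-0.0065,0.0035,0,0],[0,-0.0065,0.0035,0,0]]]'| egrep 'tcp|contact'
python3 -m crank '[[[0,-0.0058,0.0044,0,0],[0,-0.0058,0.0044,0,0]]]'| egrep 'tcp|contact'
python3 -m crank '[[[0,-0.005,0.0053,0,0],[0,-0.005,0.0053,0,0]]]'| egrep 'tcp|contact'
python3 look.py
```

```text
tcp_pos: [0.5482, -0.0491, 0.126]
contact_force: [0.1, -0.3, 0.4]
tcp_pos: [0.5422, -0.0446, 0.126]
contact_force: [1.2, -0.8, 0.3]
tcp_pos: [0.5371, -0.0392, 0.1259]
contact_force: [0.9, -1.0, -0.2]
finger [-0.033  -0.0257] 0.041843180217594755 -142.08652339041336 0.12591857757122416 F [ 0.9139 -0.9832 -0.2152]
scene lever_tip 0.72 [212. 243.] [-0.0562 -0.0029] -177.0693055719732
wrist lever_tip 0.93 [243. 308.] [-0.0459 -0.0071] -171.19016983537534
```

```bash
python3 -m crank '[[[0,-0.0041,0.006,0,0],[0,-0.0041,0.006,0,0]]]'| egrep 'tcp|contact'
python3 -m crank '[[[0,-0.0028,0.0067,0,0],[0,-0.0028,0.0067,0,0]]]'| egrep 'tcp|contact'
python3 -m crank '[[[0,-0.0017,0.0072,0,0],[0,-0.0017,0.0072,0,0]]]'| egrep 'tcp|contact'
python3 look.py
```

```text
tcp_pos: [0.5347, -0.0344, 0.1265]
contact_force: [3.8, -8.8, 0.1]
tcp_pos: [0.5303, -0.0265, 0.1259]
contact_force: [0.1, -0.8, 0.4]
tcp_pos: [0.5285, -0.0191, 0.1257]
contact_force: [-0.1, 0.2, -1.3]
finger [-0.0416 -0.0056] 0.041988333526980164 -172.28922020966297 0.12574320010402734 F [-0.1157  0.1624 -1.2709]
scene lever_tip 0.53 [207. 252.] [-0.0485  0.0234] 154.2303110284483
wrist lever_tip 0.66 [261. 323.] [-0.0435  0.0173] 158.2987617938315
```

The force rose to 9.6 N and then fell, and the lever sits about 30° further on than where it resisted, so that is one click. A light press will confirm the lever is now stiff.

```bash
python3 -m crank '[[[0,-0.0002,0.003,0,0],[0,-0.0002,0.003,0,0]]]'| egrep 'tcp|contact'
```

```text
tcp_pos: [0.5292, -0.0171, 0.126]
contact_force: [0.5, -4.3, -0.8]
```

```bash
python3 -m crank '[[[0,0,0.002,0,0],[0,0,0.002,0,0]]]'| egrep 'tcp|contact'
```

```text
tcp_pos: [0.5294, -0.0157, 0.1261]
contact_force: [2.0, -8.9, -1.0]
```

It's stiff, so the foot is down. Now I'll back off, rise and check.

```bash
python3 -m crank '[[[0,0,-0.008,0,0],[0,-0.005,-0.018,0,0],[0,-0.005,-0.018,0.04,0],[0,-0.005,-0.018,0.1,0],[0,-0.03,0.03,0.13,0],[0,-0.06,0.08,0.13,0],[0,-0.09,0.13,0.13,0],[0,-0.12,0.18,0.13,0],[0,-0.15,0.22,0.13,0],[0,-0.15,0.22,0.13,0],[0,-0.15,0.22,0.13,0]]]'| egrep 'tcp|contact|time'
python3 - <<'E'
from h import *
np.set_printoptions(precision=4,suppress=True)
a=snapshot("top");b=snapshot("scene")
C=np.array([.5701,-.0135])
for p in(a,b):
  for n,z in(("flange",.06),("home",.06),("lever_tip",.121),("clamp_axis",.114)):
    for r in tip_of(n,p):
      l=r["location"];w=at(p,l[::-1],z)[:2]
      if np.hypot(*(w-C))<.08: print(n,round(r["confidence"],2),np.round(l),w,np.degrees(np.arctan2(*(w-C)[::-1])))
A=cv2.resize(a["pixels"][170:280,220:360,::-1],(400,314),interpolation=2);B=cv2.resize(b["pixels"][180:280,200:320,::-1],(400,314),interpolation=2)
cv2.imwrite("pics/f.png",np.hstack([A,B]))
E
```

```text
time_s: 21.9
tcp_pos: [0.379, 0.205, 0.2561]
contact_force: [-0.0, 0.3, -0.9]
flange 0.71 [224. 296.] [ 0.5321 -0.0058] 168.6023705749935
home 0.89 [221. 294.] [ 0.5404 -0.002 ] 158.8245291166043
lever_tip 0.58 [220. 293.] [0.53   0.0033] 157.2207330015368
clamp_axis 0.96 [203. 301.] [ 0.5766 -0.0188] -39.44127259986029
flange 0.71 [233. 256.] [ 0.5376 -0.004 ] 163.68848577906274
home 0.82 [234. 255.] [ 0.5383 -0.006 ] 166.78604269178098
lever_tip 0.65 [208. 251.] [0.5208 0.0054] 159.02335311597565
clamp_axis 0.62 [222. 265.] [ 0.5701 -0.0136] -59.23588015651456
clamp_axis 0.18 [236. 256.] [ 0.5778 -0.0655] -81.54823109438705
```

View pics/f.png

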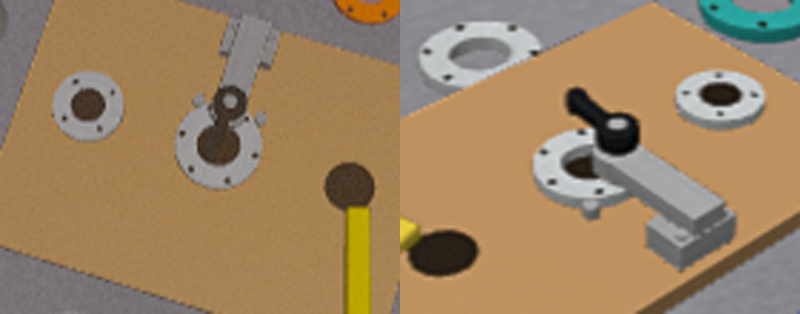

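The top crop shows the flange touching both pins (198,100) and (261,118), with its bore concentric on the dark home disc. The lever is at about 158° and the arm is clear of everything.

```bash
python3 -c "from station import *; print(sign_off())"
```

```text
the job is handed in; nothing more can be done
None
```

The job is handed in: the flange sits against both pins, clamped after one felt click of the lever, with the arm clear at about 22 s. No verdict was returned.

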